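Clamp the cheese mould in the screw press

ROBOT

A 6-joint arm with a two-finger parallel gripper is mounted at the origin on a cart in front of the work surface, level with it; the furniture and walls round the work are solid. World frame = base frame: x ahead of the robot, y to its left, z up, the work surface at z = 0. Lengths are in m, angles in degrees, forces in N, time in s.
With the tool pointing down it reaches from about 0.25 to 0.725 m from the base axis. Payload 9.7 kg.
Tool frame: the origin (TCP) lies at the centre of the arm's flange, where the gripper is bolted on; the fingertips stand 173 mm ahead of it and the grasp point (between the pads) lies 155 mm ahead of it; z points along the fingers, y is the line along which they close (so a half turn about z gives the same grasp; the last joint's range is limited). The gripper opens to 85 mm and grips with 20 to 120 N. Pads are 22 mm wide; open, the fingers measure 114 mm over their backs; the gripper's body (76 mm by 85 mm) begins 54 mm behind the grasp point. The pads swing forward as they close: fully open they stand 13 mm farther back than shut.
Start: joints at [-74.771, 4.979, 10.078, 95.1, 0, 90], TCP at [0.144, -0.531, 0.405] pointing down, gripper open.
Joint ranges: [-179.16, 179.16], [-48.56, 103.87], [-65.8, 70.77], [-126.05, 130.52], [-82.76, 87.17], [-180, 180]. Speed limits (degrees/s): [127.2, 127.2, 147.25, 180, 180, 180].

INTERFACE

Orientations are given as [roll, pitch, yaw] about the fixed x, y, z axes, in that order (R = Rz(yaw) Ry(pitch) Rx(roll)).
In Python, from workcell import monitor, camera, get_calibration, bot gives the robot as it stands.
- The arm moves only by the tool carry_out, never from a script. Its argument "targets" is text: rows parted by semicolons, each of 7 numbers parted by spaces: the shift along the tool's x, y, z in units of 0.04 m (1.0 is 0.04 m), then the turn, a rotation vector about the tool's x, y, z in units of 0.1 rad (1.0 is 0.1 rad), then the opening, from -1 (shut) to 1 (fully open), so that 0 is half open. A call has exactly 8 rows; each row shifts and turns the commanded pose from where the row before left it, along the tool's axes as they then stand; what a row does not reach is not made up. A row lasts 1/12 s, in which the tool goes at most 41.7 mm and 7.16 degrees, less where a joint would pass 70% of its speed; a pose out of reach is approached as far as the arm can. A call with a number of a shift or a turn outside -1 to 1 is refused whole. A call with a gripper value outside its range is refused whole. The fingers move at their own pace and stop on an object; "newtons" is the grip in N (left out, the last holds). Time passes only in rows, so rows that do not move let the fingers close, or fill a call up. It gives the time, the measured TCP pose, the force, the opening and the grip force at its end, in the units of the state.
- monitor.get_obs(): the state, without advancing time (a new reading comes with each control period).
- camera(name): name is "side" or "top" or "wrist"; returns the picture (480x640x3 uint8, red, green, blue); there is no depth.
- get_calibration(name): a dict with "fx", "fy", "cx", "cy" (pixels), "view" (4x4, takes a point from world to camera coordinates). Camera axes: x right, y down, z forward; pixel columns grow to the right and rows downward; lengths in m; the calibration is good to about 2 mm. A picture is of the moment at which its call begins: read the wrist's pose just before it. get_calibration takes no time and is no camera call; for the wrist camera it gives the pose at the moment of the call.
- bot.job_done(): hands the job in; it is judged then, once.
The state is a dict: "time": time; "q": joint angles; "qd": joint speeds; "joint_efforts": joint torques, N m; "ee_pos": TCP position; "tcp_rot": TCP orientation; "wrist_force": force on the tool from outside, world axes, zero at the start; "torque": the same for the moment, N m; "opening": finger opening in m; "grasp_force": force on a finger pad.
Only numpy, scipy, OpenCV 4.12 (cv2) and the standard library are available. Lean on these libraries where they do the work, as an engineer would, in place of code of your own. Each camera call takes 0.05 s, during which the arm holds its last target. There are 200 camera calls.

TASK

Set the white cheese mould upright and square in the middle of the press's pulled-out tray, let go of it, and push the tray fully home under the screw. Then wind the crank clockwise until the pad meets the wooden follower and on until it is snug: the sprung stem has gone up into its sleeve past the white so that the sleeve's edge lies on the green band, never into the red. Let go of the crank, and leave the mug, the lemon and the garlic where they are.

Things in the scene. Friction and masses are not known exactly. Their poses are not given: they have to be found in the camera images.
- press: green screw press fixed on the worktop. Origin on the worktop (z = 0) under the vertical screw axis; +x points from its open front to the column at its back, +z up. Base 200 x 130 mm; underside of the overhanging arm at 173 mm, its top at 207 mm; column 68 mm behind the axis. No room for a gripper under the arm: the mould goes in on the tray.
- tray (a joint): how far the aluminium tray is drawn out to the front (along -x of the press), m: 0 = fully home against its stop, 0.09 = fully out. Slides with about 2 N of friction and stays where it is left.
- tray_spot (a point): centre of the tray's flat top, where the mould's underside belongs, 18 mm above the worktop; axes as the press's. The tray reaches 92 mm in front and 72 mm behind it and is 108 mm wide, with edges 5 mm high, 100 mm apart inside, at left and right. A thin dark outline marks the middle. With the tray home this point lies on the screw axis.
- tray_post (a point): point on the tray's upright black post, 78 mm in front of tray_spot, 18 mm in diameter, its top 62 mm and this point 52 mm above the worktop: pinch it from above or push it towards the column.
- crank (a joint): crank angle, rad, growing clockwise seen from above, range 0 to 16. At angle a the crank points (1.2 - a) counter-clockwise of the press's +x. A full turn lowers the pad 16 mm; the crank keeps its height. It takes about 3 N at the knob to turn freely and about 0.19 N more per mm that the pad spring is pushed in (some 4.5 N when snug). It stays where it is left.
- knob (a point): grip point of the crank's upright dark wooden knob, 25 mm in diameter, 52 mm long, from 226 to 278 mm above the worktop (this point at 258 mm), 55 mm from the screw axis. The knob spins freely on its pin, so a gripper can carry it round with its own heading unchanged.
- pad_face (a point): centre of the underside of the round black rubber pad, 42 mm in diameter, on the screw axis; 110 mm above the worktop at crank 0, lower as the crank is wound.
- pad (a joint): how far the sprung pad is pushed up into its steel sleeve, m: 0 while it hangs free, then 4 N per mm. The stem's bands vanish into the sleeve from above: white from 0 to 5 mm, green from 5 to 12 mm (snug, 20 to 48 N), red beyond. From first touch, 5 mm take about 2.0 rad of crank and 12 mm about 4.7 rad.
- mould: white slotted plastic cheese mould, loose, 0.6 kg, 96 mm long (its x) x 60 mm wide (its y), 64 mm high, with a pale wooden follower 82 x 46 mm standing 12 mm proud of it (76 mm in all). Origin at the centre of its underside, z up. Grip it across its 60 mm width. On the tray its length lies along the press's x (either way round).
- mug: blue-green mug, 78 mm wide, 97 mm high, origin under its base. Bystander: leave it alone.
- lemon: lemon, 77 x 51 x 52 mm, origin at its underside as placed. Bystander: leave it alone.
- garlic: garlic bulb, 55 mm, origin at its underside as placed. Bystander: leave it alone.

How it is judged:
By the outcome, as a careful person would: the job done as asked, in the order asked, and still so for the second after the job is handed in, with the robot touching nothing.
It also fails if it takes over 72 s, if anything falls off the work surface, if the arm or the gripper's body presses on something with over 40 N, if the wrist force passes 120 N, or if a joint passes its speed limit or range.

## Working session

There is one attempt and no reset: what is moved stays moved. The work goes in short steps, Python scripts to look and compute and a tool call to move; the robot and the scene stay as the last step left them, time stands still between calls to the robot, and variables do not carry over. Pictures are saved under pics/ and viewed, at most 10 in all, crops included, and the job is handed in when it is done.

Besides the shell and the picture viewer there is one more tool, called after "Request:" by a JSON object that holds its "api" and its "payload", one argument or row to a line. carry_out: Moves the arm, as the interface text tells. Shifts and turns lie within -1 to 1; 1 stands for 0.04 m of shift or 0.1 rad of turn. Its arguments: {"type":"object","properties":{"targets":{"type":"string"},"newtons":{"type":"number"}},"required":["targets"]}

```bash
ls; mkdir -p pics
python3 - <<'E'
from workcell import monitor,camera,get_calibration
import cv2,numpy as np
o=monitor.get_obs();print(o)
for n in("side","top"):
    cv2.imwrite(f"pics/{n}0.png",camera(n)[:,:,::-1]);print(n,{k:np.round(v,3).tolist() for k,v in get_calibration(n).items()})
E
```

```text
pics
{'time': 0.0, 'q': array([-7.47712053e+01,  5.01224189e+00,  1.00319769e+01,  9.51009348e+01,
       -3.37942513e-03,  9.00015470e+01]), 'qd': array([-0.0193567 ,  0.05573342,  0.04533347,  0.11165833, -0.05690049,
        0.06328882]), 'joint_efforts': array([ 4.55549916e-04, -5.20381272e+01,  4.64812231e+01,  1.61210366e-02,
       -4.60632168e-05,  6.51257608e-06]), 'ee_pos': array([ 0.14446242, -0.53068091,  0.40394977]), 'tcp_rot': array([-1.79918800e+02,  3.38161420e-03,  1.52272525e+01]), 'wrist_force': array([ 0.28209813,  0.73393276, -0.24606159]), 'torque': array([ 0.02608066, -0.00098756,  0.06140286]), 'grasp_force': 0.0, 'opening': 0.08537275507818018}
side {'fx': 519.868, 'fy': 519.868, 'cx': 322.127, 'cy': 233.438, 'view': [[-0.977, -0.211, 0.014, 0.5], [-0.092, 0.366, -0.926, 0.203], [0.19, -0.906, -0.378, 1.271], [0.0, 0.0, 0.0, 1.0]]}
top {'fx': 527.134, 'fy': 527.134, 'cx': 320.363, 'cy': 239.888, 'view': [[-0.017, -1.0, 0.002, 0.029], [-0.999, 0.017, -0.041, 0.504], [0.041, -0.002, -0.999, 1.309], [0.0, 0.0, 0.0, 1.0]]}
```

View pics/top0.png

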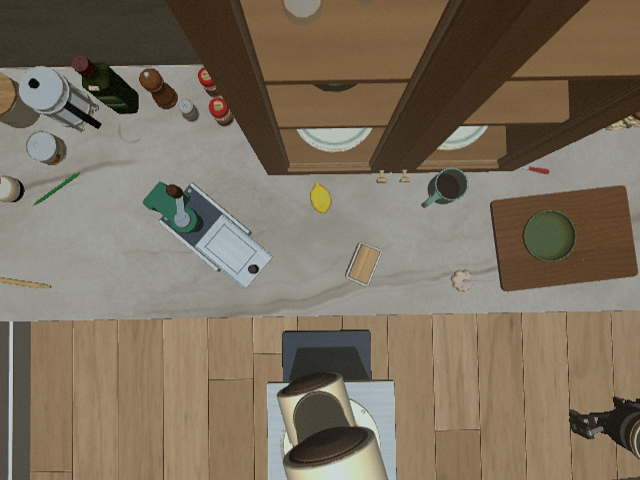

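View pics/side0.png

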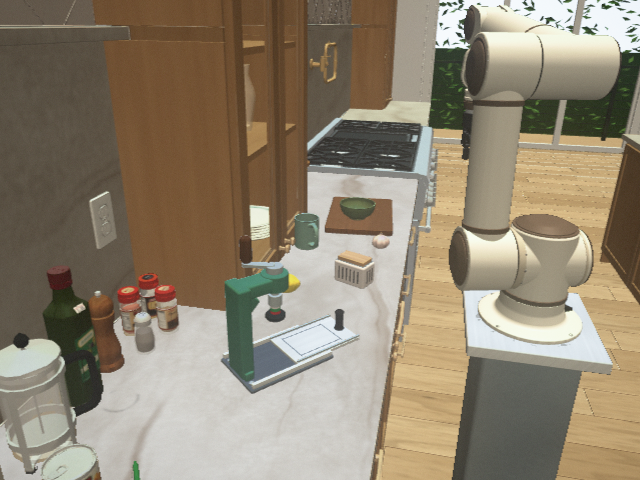

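The top view shows the mould upright at about (363,263) and the press at (185,212). The tray is drawn out toward lower right with its post at (253,268), and the knob is at (174,190). Lemon, mug and garlic are at (320,197), (450,187) and (461,281).

```bash
cat > h.py <<'E'
import numpy as np,cv2
from workcell import monitor,camera,get_calibration
def ray(c,u,v,z):
    V=np.array(c["view"]);R,t=V[:3,:3],V[:3,3]
    o=-R.T@t;d=R.T@np.array([(u-c["cx"])/c["fx"],(v-c["cy"])/c["fy"],1])
    return o+d*(z-o[2])/d[2]
def proj(c,p):
    V=np.array(c["view"]);q=V[:3,:3]@p+V[:3,3]
    return np.array([c["fx"]*q[0]/q[2]+c["cx"],c["fy"]*q[1]/q[2]+c["cy"]])
def blob(im,roi,lo,hi):
    """largest hsv blob in roi (u0,v0,u1,v1) -> contour"""
    u0,v0,u1,v1=roi
    m=cv2.inRange(cv2.cvtColor(im[v0:v1,u0:u1],cv2.COLOR_RGB2HSV),lo,hi)
    cs=cv2.findContours(m,cv2.RETR_EXTERNAL,cv2.CHAIN_APPROX_NONE)[0]
    return max(cs,key=cv2.contourArea)+np.array([u0,v0])
E
python3 - <<'E'
from h import *
im=cv2.imread("pics/top0.png")[:,:,::-1].copy();c=get_calibration("top")
k=blob(im,(335,230,395,295),(8,50,90),(25,255,255))
P=np.array([ray(c,*p[0],0.076)[:2] for p in k],np.float32)
print("follower",cv2.minAreaRect(P*1000), cv2.boxPoints(cv2.minAreaRect(P*1000)).round())
k=blob(im,(240,255,268,280),(0,0,0),(180,255,70));(m,r)=cv2.minEnclosingCircle(k);print("post",m,r,ray(c,*m,.062))
k=blob(im,(160,178,190,202),(0,0,0),(30,255,90));(m,r)=cv2.minEnclosingCircle(k);print("knob",m,r,ray(c,*m,.278))
a=im[165:295,135:280];b=cv2.resize(a,None,fx=4,fy=4,interpolation=cv2.INTER_CUBIC)
cv2.imwrite("pics/crop.png",b[:,:,::-1])
E
```

```text
follower ((443.73516845703125, -81.4712142944336), (45.84511947631836, 81.59181213378906), 66.9736099243164) [[ 397.  -87.]
 [ 472. -119.]
 [ 490.  -76.]
 [ 415.  -44.]]
post (253.0, 268.5) 5.02503776550293 [0.43645984 0.18343016 0.062     ]
knob (174.5, 190.5) 8.746527671813965 [0.59745322 0.31145303 0.278     ]
```

View pics/crop.png

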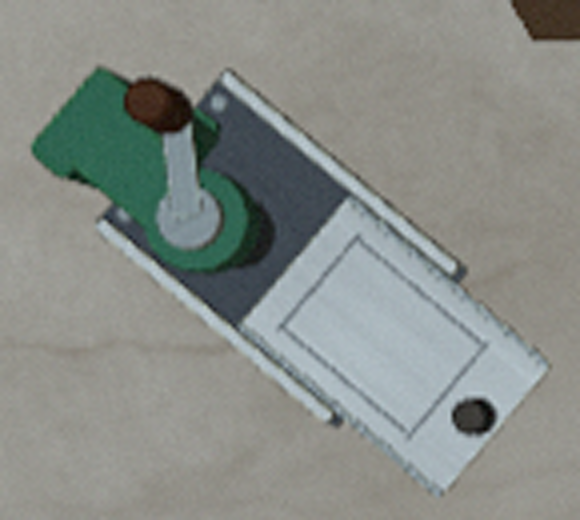

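The crop shows the tray's outline with corners at about (360,237), (487,345), (408,437) and (280,328). The post is at (473,415), the crank hub at (189,218), and the knob's top at (147,101).

Run:
```python
from h import *
c=get_calibration("top")
f=lambda u,v,z:ray(c,135+(u-1.5)/4,165+(v-1.5)/4,z)
C=np.array([f(*p,.018) for p in[(360,237),(487,345),(408,437),(280,328)]])
print(C.round(4),"len",np.linalg.norm(C[0]-C[1]),np.linalg.norm(C[1]-C[2]))
s=C.mean(0);d=(C[0]+C[3]-C[1]-C[2])[:2];print("yaw long",np.degrees(np.arctan2(d[1],d[0])))
po=f(472,414,.062);
T=np.array([f(*p,.02) for p in[(551,364),(441,495)]]);L=[f(*p,.023) for p in[(350,198),(243,325)]]
tm=T.mean(0)
hub=f(189,218,.225);kn=f(147,101,.278)
print("spot",s,"post",po,"front",tm,"back",np.mean(L,0),"hub",hub,"knob",kn)
for n,v in[("post-spot",s-po),("hub-spot",hub-s),("hub-post",hub-po),("knob-hub",kn-hub)]:
    print(n,np.hypot(v[0],v[1]),np.degrees(np.arctan2(v[1],v[0])))
```

```text
[[0.5483 0.2583 0.018 ]
 [0.4796 0.1801 0.018 ]
 [0.4234 0.2298 0.018 ]
 [0.4924 0.3086 0.018 ]] len 0.10410200137929182 0.07505853855554397
yaw long 48.76852076854827
spot [0.48591761 0.24419443 0.018     ] post [0.43737419 0.18431907 0.062     ] front [0.42716387 0.17484949 0.02      ] back [0.5333862  0.29690916 0.023     ] hub [0.54425836 0.31085361 0.225     ] knob [0.59881807 0.31770072 0.278     ]
post-spot 0.07708127392936681 50.966898509961176
hub-spot 0.08858379809175736 48.80727925744422
hub-post 0.1656357942300666 49.81210627093233
knob-hub 0.05498768009754092 7.153075212444261
```

Request:
{"api": "carry_out", "payload": {
  "targets": "0.637 -0.555 0 0 0 0 1;0.637 -0.555 0 0 0 0 1;0.637 -0.555 0 0 0 0 1;0.637 -0.555 0 0 0 0 1;0.637 -0.555 0 0 0 0 1;0.637 -0.555 0 0 0 0 1;0.637 -0.555 0 0 0 0 1;0.637 -0.555 0 0 0 0 1",
  "newtons": 50
}}

```text
time: 0.77
ee_pos: [0.2949, -0.3043, 0.4045]
tcp_rot: [-180.0, 0.0, 15.2]
wrist_force: [0.6, -0.9, 0.7]
opening: 0.0853
grasp_force: 0.0
```

Request:
{"api": "carry_out", "payload": {
  "targets": "0.637 -0.555 0 0 0 0 1;0.637 -0.555 0 0 0 0 1;0.637 -0.555 0 0 0 0 1;0.637 -0.555 0 0 0 0 1;0.637 -0.555 0 0 0 0 1;0.637 -0.555 0 0 0 0 1;0.637 -0.555 0 0 0 0 1;0.637 -0.555 0 0 0 0 1"
}}

```text
time: 1.43
ee_pos: [0.4451, -0.0792, 0.4045]
tcp_rot: [-180.0, 0.0, 15.2]
wrist_force: [0.2, -0.8, 0.1]
opening: 0.0857
grasp_force: 0.0
```

Request:
{"api": "carry_out", "payload": {
  "targets": "0 0 0 0 0 0.83 1;0 0 0 0 0 0.83 1;0 0 0 0 0 0.83 1;0 0 0 0 0 0.83 1;0 0 0 0 0 0.83 1;0 0 0 0 0 0.83 1;0 0 0 0 0 0.83 1;0 0 0 0 0 0.83 1"
}}

```text
time: 2.1
ee_pos: [0.4274, -0.1413, 0.4042]
tcp_rot: [-177.6, 0.2, -18.8]
wrist_force: [0.5, -0.6, 0.1]
opening: 0.0855
grasp_force: 0.0
```

```bash
cat >> h.py <<'E'
def to(x,y,z,yaw):
    """print the way from here to a tool-down pose, world and tool units (turn first, then shift)"""
    o=monitor.get_obs();p=o["ee_pos"];r=o["tcp_rot"];d=np.array([x,y,z])-p
    dy=(yaw-r[2]+180)%360-180;a=np.radians(yaw);c,s=np.cos(a),np.sin(a)
    print("t %.2f"%o["time"],"pos",p.round(4),"rot",r.round(2),"q",o["q"].round(1),"F",o["wrist_force"].round(1),"op %.4f g %.1f"%(o["opening"],o["grasp_force"]))
    print("turn z units %.2f"%(-np.radians(dy)/.1),"shift units",(np.array([c*d[0]+s*d[1],s*d[0]-c*d[1],-d[2]])/.04).round(3))
E
python3 - <<'E'
from h import *
to(.4437,-.0815,.195,-23.1)
c=get_calibration("wrist");cv2.imwrite("pics/w1.png",camera("wrist")[:,:,::-1])
for p in[(.4437,-.0815,.076)]:print(proj(c,np.array(p)))
E
```

```text
t 2.10 pos [ 0.4274 -0.1413  0.4042] rot [-177.59    0.23  -18.83] q [-18.9  -8.5  -3.1  95.6   2.4 179.9] F [ 0.5 -0.6  0.1] op 0.0855 g 0.0
turn z units 0.75 shift units [-0.212 -1.535  5.23 ]
[258.26585043 220.6040951 ]
```

View pics/w1.png

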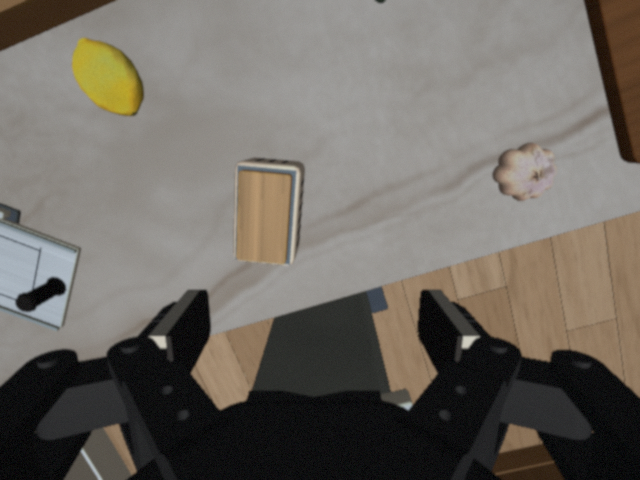

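The wrist view shows the mould's follower centred near (265,214), the lemon at (107,77) and the garlic at (525,170). Joint 6 has hit its limit, so I'll use the half-turn grasp and rotate the other way.

Request:
{"api": "carry_out", "payload": {
  "targets": "0 0 0 0 0 -1 1;0 0 0 0 0 -1 1;0 0 0 0 0 -1 1;0 0 0 0 0 -1 1;0 0 0 0 0 -1 1;0 0 0 0 0 -1 1;0 0 0 0 0 -1 1;0 0 0 0 0 -1 1"
}}

```text
time: 2.82
ee_pos: [0.4274, -0.141, 0.4042]
tcp_rot: [-178.2, -1.5, 27.3]
wrist_force: [-0.1, -0.1, -0.0]
opening: 0.0854
grasp_force: 0.0
```

Request:
{"api": "carry_out", "payload": {
  "targets": "0 0 0 0 0 -1 1;0 0 0 0 0 -1 1;0 0 0 0 0 -1 1;0 0 0 0 0 -1 1;0 0 0 0 0 -1 1;0 0 0 0 0 -1 1;0 0 0 0 0 -1 1;0 0 0 0 0 -1 1"
}}

```text
time: 3.48
ee_pos: [0.4274, -0.141, 0.4042]
tcp_rot: [-179.8, -2.4, 73.2]
wrist_force: [-0.3, 1.3, 0.4]
opening: 0.0851
grasp_force: 0.0
```

Request:
{"api": "carry_out", "payload": {
  "targets": "0 0 0 0 0 -1 1;0 0 0 0 0 -1 1;0 0 0 0 0 -1 1;0 0 0 0 0 -1 1;0 0 0 0 0 -1 1;0 0 0 0 0 -1 1;0 0 0 0 0 -1 1;0 0 0 0 0 -1 1"
}}

```text
time: 4.15
ee_pos: [0.4274, -0.141, 0.4042]
tcp_rot: [178.4, -1.8, 119.0]
wrist_force: [0.4, 0.6, 0.2]
opening: 0.0855
grasp_force: 0.0
```

Run:
```python
from h import *
to(.4437,-.0815,.195,156.9)
```

```text
t 4.15 pos [ 0.4274 -0.141   0.4042] rot [178.4   -1.76 119.03] q [-18.8  -8.5  -3.1  95.6   2.4  42.2] F [0.4 0.6 0.2] op 0.0855 g 0.0
turn z units -6.61 shift units [0.21  1.528 5.231]
```

```bash
cat >> h.py <<'E'
from scipy.spatial.transform import Rotation as Ro
def to(x,y,z,yaw):
    """way from here to a tool-down pose: turn (tool units) first, then shift along the turned tool axes"""
    o=monitor.get_obs();p=o["ee_pos"];r=o["tcp_rot"]
    A=Ro.from_euler("xyz",r,degrees=True);B=Ro.from_euler("xyz",[180,0,yaw],degrees=True)
    print("t %.2f"%o["time"],"pos",p.round(4),"rot",r.round(2),"q",o["q"].round(1),"F",o["wrist_force"].round(1),"op %.4f g %.1f"%(o["opening"],o["grasp_force"]))
    print("turn",((A.inv()*B).as_rotvec()/.1).round(3),"shift",(B.inv().apply(np.array([x,y,z])-p)/.04).round(3))
E
python3 - <<'E'
from h import *
to(.4437,-.0815,.195,156.9)
E
```

```text
t 4.15 pos [ 0.4274 -0.141   0.4042] rot [178.4   -1.76 119.03] q [-18.8  -8.5  -3.1  95.6   2.4  42.2] F [0.4 0.6 0.2] op 0.0855 g 0.0
turn [ 0.371 -0.204 -6.614] shift [0.21  1.528 5.231]
```

Request:
{"api": "carry_out", "payload": {
  "targets": "0 0 0 0.046 -0.0255 -0.827 1;0 0 0 0.046 -0.0255 -0.827 1;0 0 0 0.046 -0.0255 -0.827 1;0 0 0 0.046 -0.0255 -0.827 1;0 0 0 0.046 -0.0255 -0.827 1;0 0 0 0.046 -0.0255 -0.827 1;0 0 0 0.046 -0.0255 -0.827 1;0 0 0 0.046 -0.0255 -0.827 1"
}}

```text
time: 4.82
ee_pos: [0.4275, -0.141, 0.4042]
tcp_rot: [180.0, -0.0, 156.9]
wrist_force: [0.1, -0.1, 0.5]
opening: 0.0854
grasp_force: 0.0
```

Run:
```python
from h import *
to(.4437,-.0815,.195,156.9)
c=get_calibration("wrist");im=camera("wrist");cv2.imwrite("pics/w2.png",im[:,:,::-1])
e=proj(c,np.array([.4437,-.0815,.076])).astype(int);print(e)
k=blob(im,(max(e[0]-90,0),max(e[1]-90,0),e[0]+90,min(e[1]+90,300)),(8,50,90),(25,255,255))
P=np.array([ray(c,*p[0],0.076)[:2] for p in k],np.float32)*1000
print(cv2.boundingRect(k),cv2.minAreaRect(P),cv2.boxPoints(cv2.minAreaRect(P)).round())
```

```text
t 4.82 pos [ 0.4275 -0.141   0.4042] rot [180.    -0.   156.87] q [-18.3  -8.6  -3.2  95.4   0.    4.9] F [ 0.1 -0.1  0.5] op 0.0854 g 0.0
turn [ 0.    -0.001 -0.006] shift [0.21  1.527 5.231]
[385 209]
(353, 162, 58, 94) ((443.12762451171875, -85.60479736328125), (46.25959014892578, 81.9068603515625), 66.22381591796875) [[ 396.  -90.]
 [ 471. -123.]
 [ 490.  -81.]
 [ 415.  -48.]]
```

Request:
{"api": "carry_out", "payload": {
  "targets": "0.025 0.1845 0.33 0 0 0.009 1;0.025 0.1845 0.33 0 0 0.009 1;0.025 0.1845 0.33 0 0 0.009 1;0.025 0.1845 0.33 0 0 0.009 1;0.025 0.1845 0.33 0 0 0.009 1;0.025 0.1845 0.33 0 0 0.009 1;0.025 0.1845 0.33 0 0 0.009 1;0.025 0.1845 0.33 0 0 0.009 1"
}}

```text
time: 5.53
ee_pos: [0.4437, -0.0833, 0.2981]
tcp_rot: [180.0, -0.0, 156.1]
wrist_force: [0.6, -0.5, -0.6]
opening: 0.0856
grasp_force: 0.0
```

Request:
{"api": "carry_out", "payload": {
  "targets": "0 0 0.4 0 0 0 1;0 0 0.4 0 0 0 1;0 0 0.4 0 0 0 1;0 0 0.4 0 0 0 1;0 0 0.4 0 0 0 1;0 0 0.4 0 0 0 1;0 0 0.19 0 0 0 1;0 0 0 0 0 0 1"
}}

```text
time: 6.2
ee_pos: [0.4431, -0.0835, 0.1936]
tcp_rot: [-180.0, -0.1, 156.1]
wrist_force: [-0.3, 0.7, 0.5]
opening: 0.0854
grasp_force: 0.0
```

Request:
{"api": "carry_out", "payload": {
  "targets": "0 0 0 0 0 0 -0.3;0 0 0 0 0 0 -0.3;0 0 0 0 0 0 -0.3;0 0 0 0 0 0 -0.3;0 0 0 0 0 0 -0.3;0 0 0 0 0 0 -0.3;0 0 0 0 0 0 -0.3;0 0 0 0 0 0 -0.3"
}}

```text
time: 6.87
ee_pos: [0.4442, -0.0838, 0.1966]
tcp_rot: [180.0, 0.1, 156.2]
wrist_force: [-1.1, -0.2, 6.4]
opening: 0.0597
grasp_force: 56.2
```

Run:
```python
from h import *
to(.487,.2435,.33,-131)
```

```text
t 6.87 pos [ 0.4442 -0.0838  0.1966] rot [1.7998e+02 1.3000e-01 1.5620e+02] q [-10.7  -7.3 -25.1  72.1  -0.   13.1] F [-1.1 -0.2  6.4] op 0.0597 g 56.2
turn [-1.1000e-02  2.2000e-02 -1.2706e+01] shift [-6.878  4.561 -3.336]
```

Request:
{"api": "carry_out", "payload": {
  "targets": "0 0 -0.3 0 0 0 -0.3;0 0 -0.45 0 0 0 -0.3;0 0 -0.45 0 0 0 -0.3;0 0 -0.45 0 0 0 -0.3;0 0 -0.45 0 0 0 -0.3;0 0 -0.45 0 0 0 -0.3;0 0 -0.45 0 0 0 -0.3;0 0 -0.3 0 0 0 -0.3"
}}

```text
time: 7.53
ee_pos: [0.4437, -0.0836, 0.3295]
tcp_rot: [180.0, 0.1, 156.2]
wrist_force: [0.6, 0.7, -4.8]
opening: 0.0599
grasp_force: 55.9
```

Request:
{"api": "carry_out", "payload": {
  "targets": "0.145 0.495 0 0 0 0 -0.3;0.145 0.495 0 0 0 0 -0.3;0.145 0.495 0 0 0 0 -0.3;0.145 0.495 0 0 0 0 -0.3;0.145 0.495 0 0 0 0 -0.3;0.145 0.495 0 0 0 0 -0.3;0.145 0.495 0 0 0 0 -0.3;0.145 0.495 0 0 0 0 -0.3"
}}

```text
time: 8.2
ee_pos: [0.465, 0.0811, 0.3274]
tcp_rot: [180.0, -0.0, 156.2]
wrist_force: [0.9, 0.7, -4.9]
opening: 0.0595
grasp_force: 56.0
```

Request:
{"api": "carry_out", "payload": {
  "targets": "0.145 0.495 0 0 0 0 -0.3;0.145 0.495 0 0 0 0 -0.3;0.145 0.495 0 0 0 0 -0.3;0.145 0.495 0 0 0 0 -0.3;0.145 0.495 0 0 0 0 -0.3;0.145 0.495 0 0 0 0 -0.3;0.145 0.495 0 0 0 0 -0.3;0.145 0.495 0 0 0 0 -0.3"
}}

```text
time: 8.87
ee_pos: [0.4865, 0.2447, 0.3273]
tcp_rot: [-180.0, -0.0, 156.2]
wrist_force: [0.1, -0.6, -5.2]
opening: 0.0594
grasp_force: 56.0
```

Request:
{"api": "carry_out", "payload": {
  "targets": "0 0 0 0 0 -0.794 -0.3;0 0 0 0 0 -0.794 -0.3;0 0 0 0 0 -0.794 -0.3;0 0 0 0 0 -0.794 -0.3;0 0 0 0 0 -0.794 -0.3;0 0 0 0 0 -0.794 -0.3;0 0 0 0 0 -0.794 -0.3;0 0 0 0 0 -0.794 -0.3"
}}

```text
time: 9.53
ee_pos: [0.4865, 0.2437, 0.3273]
tcp_rot: [-180.0, -0.0, -167.2]
wrist_force: [-0.3, -0.5, -5.3]
opening: 0.0594
grasp_force: 56.8
```

Request:
{"api": "carry_out", "payload": {
  "targets": "0 0 0 0 0 -0.794 -0.3;0 0 0 0 0 -0.794 -0.3;0 0 0 0 0 -0.794 -0.3;0 0 0 0 0 -0.794 -0.3;0 0 0 0 0 -0.794 -0.3;0 0 0 0 0 -0.794 -0.3;0 0 0 0 0 -0.794 -0.3;0 0 0 0 0 -0.794 -0.3"
}}

```text
time: 10.2
ee_pos: [0.4865, 0.2437, 0.3273]
tcp_rot: [180.0, -0.0, -130.8]
wrist_force: [-0.4, -0.8, -5.2]
opening: 0.0594
grasp_force: 56.8
```

Run:
```python
from h import *
to(.487,.2435,.218,-131)
c=get_calibration("wrist");cv2.imwrite("pics/w3.png",camera("wrist")[:,:,::-1])
a=np.radians(49);X=np.array([np.cos(a),np.sin(a),0]);Y=np.array([-X[1],X[0],0]);S=np.array([.487,.2435,.018])
for i,j in((.048,0),(-.052,-.0375),(.052,-.0375),(.052,.0375),(-.052,.0375)):print(proj(c,S+i*X+j*Y).round(1))
print("post",proj(c,S-.078*X+np.array([0,0,.044])))
```

```text
t 10.20 pos [0.4865 0.2437 0.3273] rot [ 1.7999e+02 -2.0000e-02 -1.3077e+02] q [ 26.6   3.3  -0.3  86.5   0.  -22.6] F [-0.4 -0.8 -5.2] op 0.0594 g 56.8
turn [ 0.002 -0.004  0.041] shift [-0.005 -0.012  2.733]
[313.2 279.5]
[265.6 160.5]
[269.6 283.7]
[356.7 283.9]
[361.5 160.8]
post [313.67707845 123.41265108]
```

View pics/w3.png

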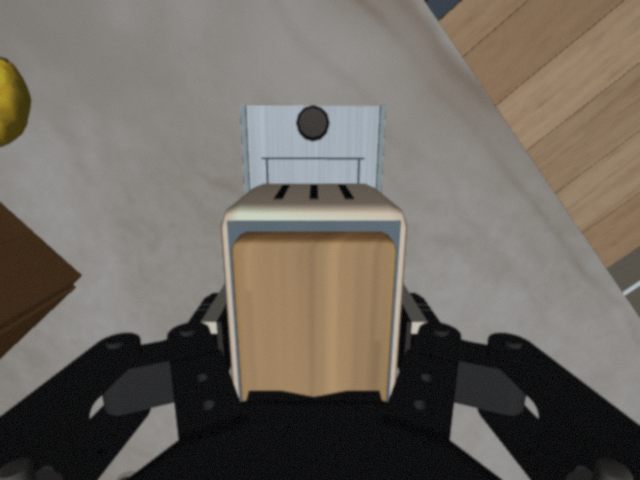

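The outline's front corners appear at (264,158) and (363,158), and the post at (313,122). Both are within 2 px of my predictions, and the mould is centred laterally and square.

Request:
{"api": "carry_out", "payload": {
  "targets": "0 0 0.38 0 0 0.005 -0.3;0 0 0.38 0 0 0.005 -0.3;0 0 0.38 0 0 0.005 -0.3;0 0 0.38 0 0 0.005 -0.3;0 0 0.38 0 0 0.005 -0.3;0 0 0.38 0 0 0.005 -0.3;0 0 0.34 0 0 0.005 -0.3;0 0 0 0 0 0.005 -0.3"
}}

```text
time: 10.92
ee_pos: [0.4857, 0.2433, 0.2196]
tcp_rot: [179.9, -0.2, -131.3]
wrist_force: [-1.0, -0.5, -6.1]
opening: 0.0594
grasp_force: 56.7
```

Run:
```python
from h import *
to(.487,.2435,.215,-131)
c=get_calibration("wrist");im=camera("wrist")
p=monitor.get_obs()["ee_pos"];a=np.radians(49);X=np.array([np.cos(a),np.sin(a),0])
k=blob(im,(180,150,460,420),(8,50,90),(25,255,255))
e=k[:,0,1].min();print("follower front row",e, "pred",[proj(c,np.array([p[0],p[1],p[2]-.1966+.076])-d*X).round(1) for d in(.038,.041,.044)])
```

```text
t 10.92 pos [0.4857 0.2433 0.2196] rot [ 179.9    -0.24 -131.32] q [ 26.6   4.7 -10.7  74.8  -0.  -22.1] F [-1.  -0.5 -6.1] op 0.0594 g 56.7
turn [ 0.017 -0.042 -0.056] shift [-0.025 -0.02   0.115]
follower front row 232 pred [array([312.9, 259.4]), array([312.9, 248.7]), array([312.8, 237.9])]
```

Request:
{"api": "carry_out", "payload": {
  "targets": "0 0 0.04 0 0 0 -0.3;0 0 0.04 0 0 0 -0.3;0 0 0.03 0 0 0 -0.3;0 0 0 0 0 0 -0.3;0 0 0 0 0 0 -0.3;0 0 0 0 0 0 -0.3;0 0 0 0 0 0 -0.3;0 0 0 0 0 0 -0.3"
}}

```text
time: 11.63
ee_pos: [0.4867, 0.2437, 0.2184]
tcp_rot: [-180.0, 0.0, -131.2]
wrist_force: [0.0, 0.1, -5.4]
opening: 0.0593
grasp_force: 56.8
```

Request:
{"api": "carry_out", "payload": {
  "targets": "0 0 0.025 0 0 0 -0.3;0 0 0.025 0 0 0 -0.3;0 0 0.025 0 0 0 -0.3;0 0 0 0 0 0 -0.3;0 0 0 0 0 0 -0.3;0 0 0 0 0 0 -0.3;0 0 0 0 0 0 -0.3;0 0 0 0 0 0 -0.3"
}}

```text
time: 12.3
ee_pos: [0.4867, 0.2437, 0.2153]
tcp_rot: [-180.0, 0.0, -131.2]
wrist_force: [-0.5, 1.3, -4.7]
opening: 0.0596
grasp_force: 56.8
```

Request:
{"api": "carry_out", "payload": {
  "targets": "0 0 0.02 0 0 0 -0.3;0 0 0.02 0 0 0 -0.3;0 0 0 0 0 0 -0.3;0 0 0 0 0 0 -0.3;0 0 0 0 0 0 -0.3;0 0 0 0 0 0 -0.3;0 0 0 0 0 0 -0.3;0 0 0 0 0 0 -0.3"
}}

```text
time: 12.97
ee_pos: [0.4869, 0.2439, 0.2147]
tcp_rot: [-180.0, 0.1, -131.2]
wrist_force: [-1.2, 0.2, 5.8]
opening: 0.0593
grasp_force: 58.0
```

Request:
{"api": "carry_out", "payload": {
  "targets": "0 0 0 0 0 0 0.6;0 0 0 0 0 0 1;0 0 0 0 0 0 1;0 0 0 0 0 0 1;0 0 0 0 0 0 1;0 0 0 0 0 0 1;0 0 0 0 0 0 1;0 0 0 0 0 0 1"
}}

```text
time: 13.63
ee_pos: [0.4866, 0.2437, 0.2136]
tcp_rot: [-180.0, 0.0, -131.2]
wrist_force: [0.8, -0.7, 0.6]
opening: 0.0855
grasp_force: 0.0
```

Request:
{"api": "carry_out", "payload": {
  "targets": "0 0 -0.4 0 0 0 1;0 0 -0.8 0 0 0 1;0 0 -0.8 0 0 0 1;0 0 -0.8 0 0 0 1;0.2 0 -0.6 0 0 0 1;0.9 0 -0.4 0 0 0 1;1 0 -0.2 0 0 0 1;1 0 0 0 0 0 1"
}}

```text
time: 14.3
ee_pos: [0.4041, 0.1498, 0.3753]
tcp_rot: [-179.9, 0.2, -131.2]
wrist_force: [-0.6, 0.2, 1.0]
opening: 0.0855
grasp_force: 0.0
```

```bash
python3 - <<'E'
from h import *
to(.4335,.183,.25,-131)
a=np.radians(49);X=np.array([np.cos(a),np.sin(a),0]);Y=np.array([-X[1],X[0],0]);S=np.array([.487,.2435,0])
for n,roi in(("top",(205,225,262,278)),("wrist",None)):
    c=get_calibration(n);im=camera(n);cv2.imwrite(f"pics/{n}4.png",im[:,:,::-1])
    if roi is None:
        e=proj(c,S+[0,0,.094]).astype(int);print(e);roi=tuple(np.clip([e[0]-130,e[1]-110,e[0]+130,e[1]+110],0,640))
    try:
        k=blob(im,roi,(8,50,90),(25,255,255));P=np.array([ray(c,*p[0],.094) for p in k]);Q=np.c_[(P-S)@X,(P-S)@Y].astype(np.float32)*1000
        print(n,"in press axes from spot",cv2.minAreaRect(Q),Q.min(0),Q.max(0))
    except Exception as ex:print(n,ex)
    k=proj(c,S-.078*X+np.array([0,0,.062]));print("post",k)
E
python3 -c "
import cv2,numpy as np
t=cv2.imread('pics/top4.png')[150:300,120:320];t=cv2.resize(t,(533,400))
w=cv2.resize(cv2.imread('pics/wrist4.png'),(266,200));b=np.zeros((400,800,3),np.uint8);b[:,:533]=t;b[:200,533:799]=w;cv2.imwrite('pics/c4.png',b)"
```

```text
t 14.30 pos [0.4041 0.1498 0.3753] rot [-1.7991e+02  1.5000e-01 -1.3117e+02] q [ 20.3 -11.9  -9.2  92.5  -0.  -28.5] F [-0.6  0.2  1. ] op 0.0855 g 0.0
turn [-0.017  0.026 -0.029] shift [-1.109 -0.01   3.133]
top in press axes from spot ((-11.23504638671875, 10.109962463378906), (96.71640014648438, 110.90693664550781), 38.23313903808594) [-63.48324  -28.700567] [42.095894 83.07536 ]
post [252.50205736 268.77255521]
[312 383]
wrist in press axes from spot ((-17.04753875732422, -0.14432525634765625), (59.5283088684082, 45.375022888183594), 0.0906657800078392) [-46.825207 -22.848421] [12.712403 22.54051 ]
post [312.56461786 282.50640798]
```

View pics/c4.png

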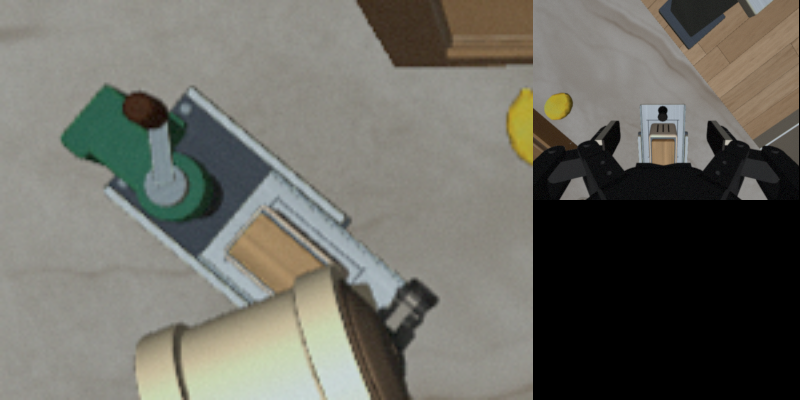

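The mould is on the tray and upright, square and laterally centred in the wrist view. The arm hides its front end at top (340,290). I'll move aside and measure it along the tray.

Request:
{"api": "carry_out", "payload": {
  "targets": "0.378 -0.328 0 0 0 0 1;0.378 -0.328 0 0 0 0 1;0.378 -0.328 0 0 0 0 1;0.378 -0.328 0 0 0 0 1;0.378 -0.328 0 0 0 0 1;0.378 -0.328 0 0 0 0 1;0.378 -0.328 0 0 0 0 1;0.378 -0.328 0 0 0 0 1"
}}

```text
time: 15.07
ee_pos: [0.4042, -0.0106, 0.3735]
tcp_rot: [-180.0, 0.0, -131.2]
wrist_force: [0.6, 0.3, -0.3]
opening: 0.0853
grasp_force: 0.0
```

Run:
```python
from h import *
a=np.radians(49);X=np.array([np.cos(a),np.sin(a),0]);Y=np.array([-X[1],X[0],0]);S=np.array([.487,.2435,0])
c=get_calibration("top");im=camera("top")
k=blob(im,(195,220,270,285),(8,70,90),(25,255,255));P=np.array([ray(c,*p[0],.094) for p in k]);Q=np.c_[(P-S)@X,(P-S)@Y].astype(np.float32)*1000
print("from spot",cv2.minAreaRect(Q),Q.min(0),Q.max(0))
b=cv2.resize(im[165:295,135:280],None,fx=4,fy=4,interpolation=cv2.INTER_CUBIC);cv2.imwrite("pics/crop5.png",b[:,:,::-1])
```

```text
from spot ((1.0074424743652344, 1.6676616668701172), (46.055877685546875, 81.61685180664062), 89.60956573486328) [-39.927517 -21.23349 ] [41.825092 24.860392]
```

View pics/crop5.png

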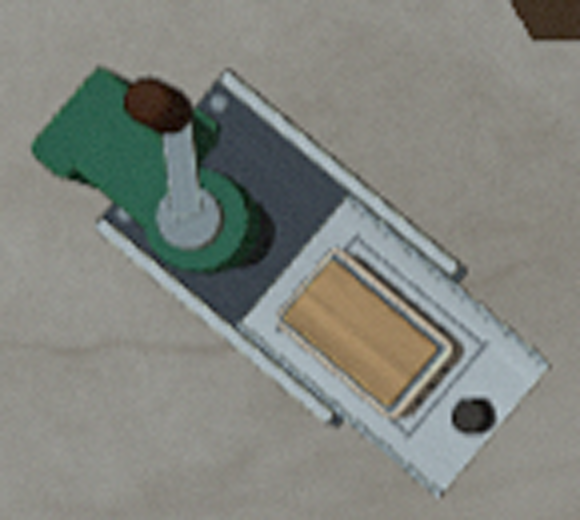

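The mould measures +1.0 mm along and +1.7 mm across from the spot, 0.4° off square, lying inside the outline. Now I'll push the post at (473,415) from its front with shut fingers.

Run:
```python
from h import *
to(.4071,.1508,.213,-131)
```

```text
t 15.12 pos [ 0.4042 -0.0126  0.3735] rot [-1.7992e+02 -2.0000e-02 -1.3126e+02] q [ -1.8 -15.4 -12.3  93.1  -0.1 -50.5] F [ 0.2 -0.9  0.6] op 0.0856 g 0.0
turn [-0.014 -0.004 -0.045] shift [-3.131  2.625  4.014]
```

Request:
{"api": "carry_out", "payload": {
  "targets": "-0.391 0.328 0.1 0 0 -0.006 -1;-0.391 0.328 0.1 0 0 -0.006 -1;-0.391 0.328 0.1 0 0 -0.006 -1;-0.391 0.328 0.1 0 0 -0.006 -1;-0.391 0.328 0.1 0 0 -0.006 -1;-0.391 0.328 0.1 0 0 -0.006 -1;-0.391 0.328 0.1 0 0 -0.006 -1;-0.391 0.328 0.1 0 0 -0.006 -1"
}}

```text
time: 15.78
ee_pos: [0.4073, 0.1548, 0.3413]
tcp_rot: [-180.0, 0.0, -130.9]
wrist_force: [0.4, -0.6, 0.3]
opening: -0.0002
grasp_force: 0.0
```

Request:
{"api": "carry_out", "payload": {
  "targets": "0 0 0.46 0 0 0 -1;0 0 0.46 0 0 0 -1;0 0 0.46 0 0 0 -1;0 0 0.46 0 0 0 -1;0 0 0.46 0 0 0 -1;0 0 0.46 0 0 0 -1;0 0 0.46 0 0 0 -1;0 0 0 0 0 0 -1"
}}

```text
time: 16.45
ee_pos: [0.4064, 0.1533, 0.2094]
tcp_rot: [179.9, -0.2, -130.9]
wrist_force: [-1.1, 0.1, -0.8]
opening: -0.0001
grasp_force: 0.0
```

Request:
{"api": "carry_out", "payload": {
  "targets": "-0.15 0 0 0 0 0 -1;-0.15 0 0 0 0 0 -1;-0.15 0 0 0 0 0 -1;-0.1 0 0 0 0 0 -1;-0.1 0 0 0 0 0 -1;-0.1 0 0 0 0 0 -1;-0.1 0 0 0 0 0 -1;-0.1 0 0 0 0 0 -1"
}}

```text
time: 17.12
ee_pos: [0.4325, 0.1825, 0.2129]
tcp_rot: [-180.0, 0.0, -130.9]
wrist_force: [-0.6, -1.7, 1.5]
opening: -0.0001
grasp_force: 0.9
```

Run:
```python
from h import *
to(.4817,.2374,.213,-131)
```

```text
t 17.12 pos [0.4325 0.1825 0.2129] rot [-1.7997e+02  3.0000e-02 -1.3094e+02] q [ 22.9  -5.3 -21.5  73.8  -0.  -26.2] F [-0.6 -1.7  1.5] op -0.0001 g 0.9
turn [-0.005  0.005  0.01 ] shift [-1.842 -0.028 -0.002]
```

Request:
{"api": "carry_out", "payload": {
  "targets": "-0.15 0 0 0 0 0 -1;-0.2 0 0 0 0 0 -1;-0.2 0 0 0 0 0 -1;-0.2 0 0 0 0 0 -1;-0.2 0 0 0 0 0 -1;-0.2 0 0 0 0 0 -1;-0.2 0 0 0 0 0 -1;-0.15 0 0 0 0 0 -1"
}}

```text
time: 17.78
ee_pos: [0.4722, 0.2283, 0.2127]
tcp_rot: [-180.0, 0.0, -130.9]
wrist_force: [-0.5, -1.8, 1.0]
opening: -0.0001
grasp_force: 1.0
```

Request:
{"api": "carry_out", "payload": {
  "targets": "-0.06 0 0 0 0 0 -1;-0.06 0 0 0 0 0 -1;-0.06 0 0 0 0 0 -1;-0.06 0 0 0 0 0 -1;-0.03 0 0 0 0 0 -1;0 0 0 0 0 0 -1;0 0 0 0 0 0 -1;0 0 0 0 0 0 -1"
}}

```text
time: 18.45
ee_pos: [0.4787, 0.2357, 0.2129]
tcp_rot: [-180.0, 0.1, -130.9]
wrist_force: [0.1, -0.1, -0.5]
opening: 0.0004
grasp_force: 0.1
```

Request:
{"api": "carry_out", "payload": {
  "targets": "-0.03 0 0 0 0 0 -1;-0.03 0 0 0 0 0 -1;-0.03 0 0 0 0 0 -1;-0.03 0 0 0 0 0 -1;0 0 0 0 0 0 -1;0 0 0 0 0 0 -1;0 0 0 0 0 0 -1;0 0 0 0 0 0 -1"
}}

```text
time: 19.12
ee_pos: [0.4806, 0.2379, 0.2126]
tcp_rot: [-180.0, -0.3, -131.0]
wrist_force: [-11.6, -13.4, 9.0]
opening: -0.0001
grasp_force: 8.6
```

Request:
{"api": "carry_out", "payload": {
  "targets": "0.4 0 0 0 0 0 -1;0.4 0 0 0 0 0 -1;0 0 -0.9 0 0 0 -1;0 0 -0.95 0 0 0 -1;0 0 -0.95 0 0 0 0;0 0 -0.95 0 0 0 1;0 0 -0.95 0 0 0 1;0 0 -0.95 0 0 0 1"
}}

```text
time: 19.78
ee_pos: [0.4604, 0.215, 0.441]
tcp_rot: [-180.0, 0.1, -130.9]
wrist_force: [1.0, 0.8, 1.1]
opening: 0.0481
grasp_force: 0.0
```

Run:
```python
from h import *
to(.5985,.3177,.413,-131)
c=get_calibration("wrist");cv2.imwrite("pics/w6.png",camera("wrist")[:,:,::-1])
print(proj(c,np.array([.5985,.3177,.278])),proj(c,np.array([.5455,.3115,.225])))
s=camera("side");b=cv2.resize(s[220:400,200:380],None,fx=3,fy=3,interpolation=cv2.INTER_CUBIC);cv2.imwrite("pics/s6.png",b[:,:,::-1])
c=get_calibration("side");print("side knob",proj(c,np.array([.5985,.3177,.278])))
im=cv2.imread("pics/side0.png")[:,:,::-1].copy();k=blob(im,(230,225,262,268),(0,0,0),(30,255,90));print(cv2.boundingRect(k))
```

```text
t 19.78 pos [0.4604 0.215  0.441 ] rot [-1.7996e+02  9.0000e-02 -1.3095e+02] q [ 25.    0.1   9.1  98.9   0.  -24. ] F [1.  0.8 1.1] op 0.0481 g 0.0
turn [-0.007  0.016  0.009] shift [-4.203 -0.922  0.7  ]
[246.99458217 586.82198511] [312.9082829  446.42217134]
side knob [244.75314431 237.15187112]
(239, 239, 13, 24)
```

```bash
python3 -c "
import cv2,numpy as np
w=cv2.resize(cv2.imread('pics/w6.png'),(400,300));s=cv2.resize(cv2.imread('pics/s6.png'),(400,400));b=np.zeros((400,800,3),np.uint8);b[:300,:400]=w;b[:,400:]=s;cv2.imwrite('pics/c6.png',b)"
```

```text
(no output)
```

View pics/c6.png

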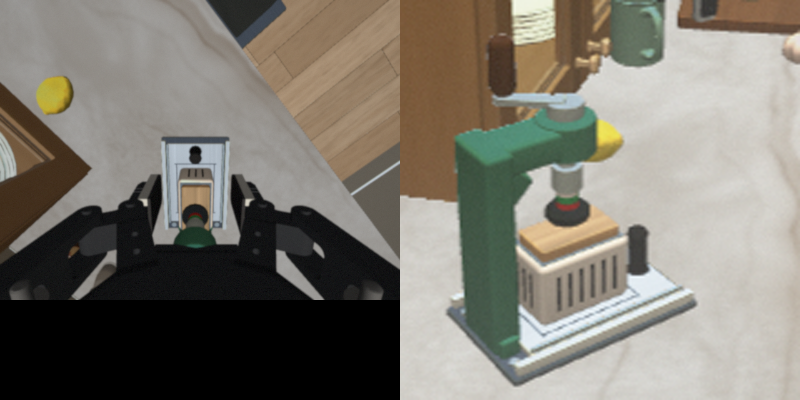

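The side crop shows the tray home (post at (637,250)), with the mould square under the pad (568,210). The pad has not touched yet and the knob is at (502,65). The lemon has not been disturbed.

Request:
{"api": "carry_out", "payload": {
  "targets": "-0.1 0 -0.4 0 0 0 1;-0.586 -0.132 -0.4 0 0 0 1;-0.586 -0.132 0 0 0 0 1;-0.586 -0.132 0 0 0 0 1;-0.586 -0.132 0 0 0 0 1;-0.586 -0.132 0 0 0 0 1;-0.586 -0.132 0 0 0 0 1;-0.586 -0.132 0 0 0 0 1"
}}

```text
time: 20.55
ee_pos: [0.5996, 0.3187, 0.4706]
tcp_rot: [-180.0, 0.0, -130.9]
wrist_force: [0.9, 0.9, 0.6]
opening: 0.0854
grasp_force: 0.0
```

Run:
```python
from h import *
to(.5985,.3177,.413,-131)
```

```text
t 20.55 pos [0.5996 0.3187 0.4706] rot [-1.7998e+02  5.0000e-02 -1.3094e+02] q [ 28.   27.9  46.  108.   -0.  -21.1] F [0.9 0.9 0.6] op 0.0854 g 0.0
turn [-0.004  0.009  0.01 ] shift [0.037 0.005 1.439]
```

Request:
{"api": "carry_out", "payload": {
  "targets": "0 0 0.24 0 0 0 1;0 0 0.24 0 0 0 1;0 0 0.24 0 0 0 1;0 0 0.24 0 0 0 1;0 0 0.24 0 0 0 1;0 0 0.24 0 0 0 1;0 0 0 0 0 0 1;0 0 0 0 0 0 1"
}}

```text
time: 21.22
ee_pos: [0.5988, 0.3179, 0.4128]
tcp_rot: [180.0, -0.0, -130.9]
wrist_force: [-0.2, 0.1, 0.5]
opening: 0.0855
grasp_force: 0.0
```

Request:
{"api": "carry_out", "payload": {
  "targets": "0 0 0 0 0 0 -1;0 0 0 0 0 0 -1;0 0 0 0 0 0 -1;0 0 0 0 0 0 -1;0 0 0 0 0 0 -1;0 0 0 0 0 0 -1;0 0 0 0 0 0 -1;0 0 0 0 0 0 -1",
  "newtons": 30
}}

```text
time: 21.88
ee_pos: [0.5989, 0.3178, 0.4138]
tcp_rot: [-179.9, 0.1, -131.0]
wrist_force: [2.4, -0.7, 4.0]
opening: 0.024
grasp_force: 29.8
```

```bash
cat >> h.py <<'E'
A=np.array([.5453,.3116])
def turn(step,n,yaw=-131,r=.0545):
    """shifts (tool units) that carry the knob clockwise from here, step rad per row"""
    o=monitor.get_obs();p=o["ee_pos"][:2]-A;th=np.arctan2(p[1],p[0])
    print("t %.2f"%o["time"],"crank %.3f (mod 2pi)"%((1.2+np.radians(49)-th)%(2*np.pi)),"r %.4f"%np.hypot(*p),"z %.4f"%o["ee_pos"][2],"F",o["wrist_force"].round(1))
    B=Ro.from_euler("xyz",[180,0,yaw],degrees=True);q=np.append(p,0)
    for k in range(1,n+1):
        a=th-step*k;w=np.array([r*np.cos(a),r*np.sin(a),0]);print(*(B.inv().apply(w-q)[:2]/.04).round(3),end="; ");q=w
        if k%8==0:print()
E
python3 -c "
from h import *
turn(.2,16)"
```

```text
t 21.88 crank 1.940 (mod 2pi) r 0.0539 z 0.4138 F [ 2.4 -0.7  4. ]
0.192 -0.191; 0.235 -0.138; 0.257 -0.088; 0.27 -0.035; 0.271 0.019; 0.262 0.072; 0.243 0.123; 0.213 0.169; 
0.175 0.208; 0.131 0.239; 0.081 0.26; 0.027 0.271; -0.027 0.271; -0.08 0.26; -0.13 0.239; -0.175 0.208;
```

Request:
{"api": "carry_out", "payload": {
  "targets": "0.192 -0.191 0 0 0 0 -1;0.235 -0.138 0 0 0 0 -1;0.257 -0.088 0 0 0 0 -1;0.27 -0.035 0 0 0 0 -1;0.271 0.019 0 0 0 0 -1;0.262 0.072 0 0 0 0 -1;0.243 0.123 0 0 0 0 -1;0.213 0.169 0 0 0 0 -1"
}}

```text
time: 22.55
ee_pos: [0.5501, 0.2554, 0.4138]
tcp_rot: [-179.8, -0.0, -131.1]
wrist_force: [3.8, -9.1, 5.4]
opening: 0.0238
grasp_force: 30.2
```

```bash
python3 -c "
from h import *
turn(.2,16)"
```

```text
t 22.55 crank 3.540 (mod 2pi) r 0.0564 z 0.4138 F [ 3.8 -9.1  5.4]
0.143 0.241; 0.131 0.239; 0.081 0.26; 0.028 0.271; -0.027 0.271; -0.08 0.26; -0.13 0.239; -0.175 0.208; 
-0.213 0.169; -0.242 0.124; -0.262 0.073; -0.271 0.02; -0.27 -0.035; -0.258 -0.088; -0.235 -0.137; -0.203 -0.181;
```

```bash
sed -i 's/^A=.*/A=np.array([.5445,.3104])/; s/r=.0545/r=.055/' h.py; python3 -c "
from h import *
turn(.2,16)"
```

```text
t 22.55 crank 3.524 (mod 2pi) r 0.0553 z 0.4138 F [ 3.8 -9.1  5.4]
0.176 0.211; 0.136 0.239; 0.086 0.261; 0.032 0.273; -0.023 0.274; -0.076 0.264; -0.127 0.243; -0.173 0.213; 
-0.212 0.174; -0.242 0.129; -0.263 0.078; -0.273 0.024; -0.273 -0.031; -0.261 -0.084; -0.239 -0.134; -0.208 -0.179;
```

Request:
{"api": "carry_out", "payload": {
  "targets": "0.204 0.186 0 0 0 0 -1;0.136 0.239 0 0 0 0 -1;0.086 0.261 0 0 0 0 -1;0.032 0.273 0 0 0 0 -1;-0.023 0.274 0 0 0 0 -1;-0.076 0.264 0 0 0 0 -1;-0.127 0.243 0 0 0 0 -1;-0.173 0.213 0 0 0 0 -1"
}}

```text
time: 23.22
ee_pos: [0.4892, 0.308, 0.4137]
tcp_rot: [-179.9, 0.1, -130.9]
wrist_force: [10.2, -2.9, 5.1]
opening: 0.024
grasp_force: 30.3
```

```bash
python3 -c "
from h import *
turn(.2,16)"
```

```text
t 23.22 crank 5.153 (mod 2pi) r 0.0554 z 0.4137 F [10.2 -2.9  5.1]
-0.224 0.161; -0.246 0.122; -0.265 0.07; -0.274 0.016; -0.272 -0.039; -0.259 -0.092; -0.235 -0.141; -0.203 -0.185; 
-0.162 -0.222; -0.114 -0.25; -0.063 -0.267; -0.008 -0.274; 0.046 -0.271; 0.099 -0.256; 0.148 -0.231; 0.191 -0.197;
```

Request:
{"api": "carry_out", "payload": {
  "targets": "-0.257 0.123 0 0 0 0 -1;-0.246 0.122 0 0 0 0 -1;-0.265 0.07 0 0 0 0 -1;-0.274 0.016 0 0 0 0 -1;-0.272 -0.039 0 0 0 0 -1;-0.259 -0.092 0 0 0 0 -1;-0.235 -0.141 0 0 0 0 -1;-0.203 -0.185 0 0 0 0 -1"
}}

```text
time: 23.88
ee_pos: [0.5457, 0.365, 0.4137]
tcp_rot: [-179.9, -0.1, -130.9]
wrist_force: [-4.0, -12.2, 10.9]
opening: 0.024
grasp_force: 31.2
```

```bash
python3 -c "
from h import *
turn(.2,16)"
```

```text
t 23.88 crank 0.507 (mod 2pi) r 0.0546 z 0.4137 F [ -4.  -12.2  10.9]
-0.161 -0.222; -0.105 -0.254; -0.053 -0.269; 0.002 -0.275; 0.056 -0.269; 0.109 -0.252; 0.156 -0.226; 0.198 -0.19; 
0.232 -0.147; 0.257 -0.098; 0.271 -0.045; 0.274 0.01; 0.267 0.064; 0.249 0.116; 0.221 0.163; 0.184 0.204;
```

Request:
{"api": "carry_out", "payload": {
  "targets": "-0.123 -0.255 -0.02 0 0 0 -1;-0.105 -0.254 0 0 0 0 -1;-0.053 -0.269 0 0 0 0 -1;0.002 -0.275 0 0 0 0 -1;0.056 -0.269 0 0 0 0 -1;0.109 -0.252 0 0 0 0 -1;0.156 -0.226 0 0 0 0 -1;0.198 -0.19 0 0 0 0 -1"
}}

```text
time: 24.55
ee_pos: [0.5999, 0.3063, 0.4138]
tcp_rot: [179.9, 0.1, -130.9]
wrist_force: [-2.6, 4.3, 5.9]
opening: 0.0241
grasp_force: 30.7
```

```bash
python3 -c "
from h import *
turn(.2,8)"
```

```text
t 24.55 crank 2.128 (mod 2pi) r 0.0556 z 0.4138 F [-2.6  4.3  5.9]
0.244 -0.131; 0.259 -0.092; 0.272 -0.039; 0.274 0.016; 0.265 0.07; 0.246 0.121; 0.217 0.168; 0.18 0.208;
```

Request:
{"api": "carry_out", "payload": {
  "targets": "0.244 -0.131 0 0 0 0 -1;0.259 -0.092 0 0 0 0 -1;0.272 -0.039 0 0 0 0 -1;0.274 0.016 0 0 0 0 -1;0.265 0.07 0 0 0 0 -1;0.246 0.121 0 0 0 0 -1;0 0 0 0 0 0 -1;0 0 0 0 0 0 -1"
}}

```text
time: 25.22
ee_pos: [0.5603, 0.2568, 0.4138]
tcp_rot: [-180.0, -0.0, -130.9]
wrist_force: [0.1, -3.7, 2.8]
opening: 0.0242
grasp_force: 32.7
```

Run:
```python
from h import *
turn(.2,8)
s=camera("side");b=cv2.resize(s[240:360,230:330],None,fx=6,fy=6,interpolation=cv2.INTER_CUBIC)[:600];b=cv2.resize(b,(500,500));cv2.imwrite("pics/s7.png",b[:,:,::-1])
```

```text
t 25.22 crank 3.339 (mod 2pi) r 0.0559 z 0.4138 F [ 0.1 -3.7  2.8]
0.203 0.189; 0.177 0.21; 0.132 0.241; 0.082 0.262; 0.028 0.273; -0.027 0.273; -0.08 0.262; -0.131 0.241;
```

View pics/s7.png

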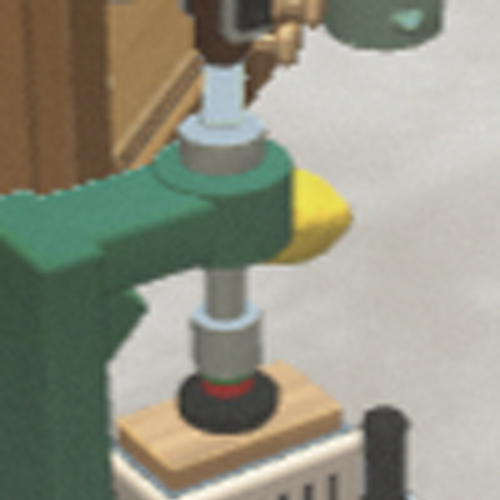

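The side view shows only a sliver of green at (230,380) above the red, with no white, so the sleeve edge lies on the green band (crank ≈ 9.62 rad). I'll release the knob and withdraw.

Request:
{"api": "carry_out", "payload": {
  "targets": "0 0 0 0 0 0 0;0 0 0 0 0 0 1;0 0 0 0 0 0 1;0 0 0 0 0 0 1;0 0 0 0 0 0 1;0 0 0 0 0 0 1;0 0 0 0 0 0 1;0 0 0 0 0 0 1"
}}

```text
time: 25.93
ee_pos: [0.5605, 0.2563, 0.4141]
tcp_rot: [-180.0, 0.0, -130.9]
wrist_force: [-0.9, 0.0, 0.3]
opening: 0.0851
grasp_force: 0.0
```

Request:
{"api": "carry_out", "payload": {
  "targets": "0 0 -0.2 0 0 0 1;0 0 -0.4 0 0 0 1;0 0 -0.5 0 0 0 1;0 0 -0.5 0 0 0 1;0.3 0 -0.4 0 0 0 1;0.6 0 -0.2 0 0 0 1;0.8 0 0 0 0 0 1;0.8 0 0 0 0 0 1"
}}

```text
time: 26.6
ee_pos: [0.4942, 0.1802, 0.5028]
tcp_rot: [-180.0, 0.1, -130.9]
wrist_force: [0.9, -0.1, 0.5]
opening: 0.0854
grasp_force: 0.0
```

Request:
{"api": "carry_out", "payload": {
  "targets": "0.8 0 0 0 0 0 1;0.8 0 0 0 0 0 1;0.8 0 0 0 0 0 1;0.4 0 0 0 0 0 1;0 0 0 0 0 0 1;0 0 0 0 0 0 1;0 0 0 0 0 0 1;0 0 0 0 0 0 1"
}}

```text
time: 27.27
ee_pos: [0.4221, 0.0967, 0.5019]
tcp_rot: [-180.0, 0.0, -130.9]
wrist_force: [-0.2, 0.2, 0.1]
opening: 0.0855
grasp_force: 0.0
```

Run:
```python
from h import *
o=monitor.get_obs();print(o["time"],o["ee_pos"],o["wrist_force"],o["opening"])
s=camera("side");b=np.hstack([cv2.resize(s[240:360,230:330],(500,600),interpolation=cv2.INTER_CUBIC),cv2.resize(s[200:380,200:290],(300,600))])
cv2.imwrite("pics/s8.png",b[:,:,::-1])
```

```text
27.2667 [0.42211332 0.09665088 0.50186171] [-0.20961316  0.15562194  0.12246334] 0.08547039345587451
```

View pics/s8.png

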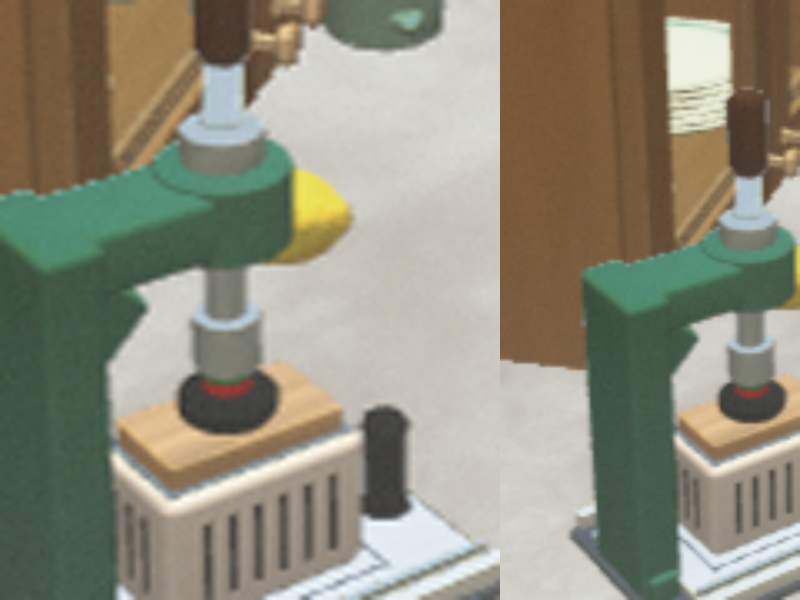

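The pad sits snug on the follower, with green just showing at (230,380) above the red, and the crank has stayed where I let go of it. The robot is clear of everything.

```bash
python3 -c "
from workcell import bot
print(bot.job_done())"
```

```text
the job is handed in; nothing more can be done
None
```

The job is handed in: the mould is upright and square on the tray, the tray is fully home, and the crank is wound until the sleeve edge lies on the green band; the knob is released and the mug, lemon and garlic were not touched.

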